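# Lay the short damper in the V-cradle

### The arm

A 6-joint arm with a two-finger parallel gripper is mounted at the origin on the work surface. World frame = base frame: x ahead of the robot, y to its left, z up, the work surface at z = 0. Lengths are in m, angles in rad, forces in N, time in s.
With the tool pointing down it reaches from about 0.225 to 0.875 m from the base axis. Payload 3.4 kg.
Tool frame: the origin (TCP) lies on the centre line of the jaws, within the pads' length; the fingertips stand 17 mm ahead of it and the grasp point (between the pads) lies 2 mm behind it; z points along the fingers, y is the line along which they close (so a half turn about z gives the same grasp; the last joint's range is limited). The gripper opens to 85 mm and grips with 20 to 120 N. Pads are 22 mm wide; open, the fingers measure 114 mm over their backs; the gripper's body (76 mm by 85 mm) begins 54 mm behind the grasp point. The pads swing forward as they close: fully open they stand 13 mm farther back than shut.
Start: joints at [-0.121, 0.276, 1.505, -0, 1.361, -0.121], TCP at [0.575, -0, 0.248] pointing down, gripper open.
Joint ranges: [-2.89, 2.89], [-0.75, 2.08], [0.22, 2.7], [-1.18, 4.32], [0.11, 2.71], [-2.7, 2.7]. Speed limits (rad/s): [2.57, 2.57, 3.14, 3.14, 3.14, 3.14].

### API

Orientations are given as a unit quaternion [w, x, y, z].
In Python, from rig import manip gives the robot as it stands.
- The arm moves only by the tool move_arm, never from a script. Its argument "steps" is one flat list of numbers, 7 for each row, row after row: the turn, a rotation vector about the world's x, y, z normalised to -1 to 1, where 1 is 360 degrees, then the shift along the world's x, y, z normalised to -1 to 1, where 1 is 1 m, then the opening, from -1 (shut) to 1 (fully open). A call has exactly 10 rows; each row is the pose to reach, as a shift and turn from the pose commanded when the call began, turning the shorter way round; what a row does not reach only later rows make up. A row lasts 1/10 s, in which the tool goes at most 50 mm and 8.59 degrees, less where a joint would pass 70% of its speed; a pose out of reach is approached as far as the arm can. A call with a number of a shift or a turn outside -1 to 1 is refused whole. A call with a gripper value outside its range is refused whole. The fingers move at their own pace and stop on an object; "squeeze" is the grip in N (left out, the last holds). Time passes only in rows, so rows that repeat a pose let the fingers close, or fill a call up. It gives the time, the measured TCP pose, the force, the opening and the grip force at its end, in the units of the state.
- manip.get_state(): the state, without advancing time (a new reading comes with each control period).
- manip.get_image(name): name is "scene" or "side" or "wrist"; returns a dict with "pixels" (480x640x3 uint8, blue, green, red), "fx", "fy", "cx", "cy" (pixels), "D" ([k1, k2, p1, p2, k3] as OpenCV has them; the pictures are not rectified), "R" (3x3) and "t" (3): a world point X has camera coordinates R X + t. Camera axes: x right, y down, z forward; pixel columns grow to the right and rows downward; lengths in m; the calibration is good to about 2 mm. A picture is of the moment at which its call begins. There is no depth.
- manip.sign_off(): hands the job in; it is judged then, once.
The state is a dict: "clock": time; "qpos": joint angles; "qd": joint speeds; "effort": joint torques, N m; "position": TCP position; "ee_rot": TCP orientation; "contact_force": force on the tool from outside, world axes, zero at the start; "moment": the same for the moment, N m; "width": finger opening in m; "gripper_force": force on a finger pad.
Only numpy, scipy, OpenCV 4.12 (cv2) and the standard library are available. Lean on these libraries where they do the work, as an engineer would, in place of code of your own. Each camera call takes 0.05 s, during which the arm holds its last target. There are 200 camera calls.

### The job

Take the short, thick damper that stands upright on the bench and lay it on its side in the two-saddle V-cradle, resting in both saddles and roughly centred along the cradle, either way round. Set it down rather than dropping it, and leave the tall slim damper standing where it is.

Things in the scene. Friction and masses are not known exactly. Their poses are not given: they have to be found in the camera images.
- damper_mid (a point): Short thick damper, to be laid down: smooth aluminium tube, 44 mm diameter, 150 mm long, narrow dark bands near both ends, steel stud (10 mm diameter, 18 mm long) out of its top. About 0.45 kg, balanced near mid-tube. Stands loose on its flat foot. Point: on the tube's axis, half-way along the tube (75 mm above the foot); z runs from foot to stud. Round: yaw means nothing.
- cradle_seat (a point): Cradle, fixed: dark steel plate 100 x 90 x 8 mm with two steel V-saddles 44 mm apart (centres), each 8 mm thick, 57 mm wide; V faces at 45 degrees, V bottom 55 mm and tips 79 mm above the bench. Both ends open: the tube overhangs. Point: where the middle of the 44 mm tube lies when centred in both saddles, 86 mm above the bench. y runs along the cradle (along the laid tube), x across, z up.
- slim_mid (a point): The tall slim damper, to be left alone: an aluminium tube of the same kind, 30 mm in diameter and 185 mm long with a 20 mm long stud on top, standing loose on its foot. The point is half-way along its tube, 92.5 mm above the foot; z runs from foot to stud.
There are look-alikes about, which are no part of the job. What is shaped like the part that bears slim_mid but blue or yellow is not meant.

How it is judged:
By the outcome, as a careful person would: the job done as asked, in the order asked, and still so for the second after the job is handed in, with the robot touching nothing.
It also fails if it takes over 34 s, if anything falls off the work surface, if the arm or the gripper's body presses on something with over 40 N, if the wrist force passes 120 N, or if a joint passes its speed limit or range.

## Working session

There is one attempt and no reset: what is moved stays moved. The work goes in short steps, Python scripts to look and compute and a tool call to move; the robot and the scene stay as the last step left them, time stands still between calls to the robot, and variables do not carry over. Pictures are saved under pics/ and viewed, at most 10 in all, crops included, and the job is handed in when it is done.

Besides the shell and the picture viewer there is one more tool, called after "Call:" in YAML: its name, and indented under it one key for each argument. move_arm: Moves the arm, as the interface text tells. Scaled input: -1 to 1 covers 1 m each way for a shift and 360 degrees each way for a turn. Its arguments: {"type":"object","properties":{"steps":{"type":"array"},"squeeze":{"type":"number"}},"required":["steps"]}

```bash
mkdir -p pics && cat > h.py <<'E'
import numpy as np, cv2
from rig import manip
def grab(n,f=None):
    im=manip.get_image(n)
    if f: cv2.imwrite('pics/'+f,np.asarray(im['pixels']))
    return im
def ray(im,u,v):
    K=np.array([[im['fx'],0,im['cx']],[0,im['fy'],im['cy']],[0,0,1.]])
    p=cv2.undistortPoints(np.array([[[u,v]]],float),K,np.array(im['D'],float))[0,0]
    R=np.array(im['R']);t=np.array(im['t'])
    d=R.T@np.array([p[0],p[1],1]);return -R.T@t,d/np.linalg.norm(d)
def onz(im,u,v,z):
    c,d=ray(im,u,v);return c+d*(z-c[2])/d[2]
def tri(rs):
    A=sum(np.eye(3)-np.outer(d,d) for c,d in rs);b=sum((np.eye(3)-np.outer(d,d))@c for c,d in rs)
    return np.linalg.solve(A,b)
def proj(im,X):
    K=np.array([[im['fx'],0,im['cx']],[0,im['fy'],im['cy']],[0,0,1.]])
    return cv2.projectPoints(np.array(X,float).reshape(-1,3),cv2.Rodrigues(np.array(im['R']))[0],np.array(im['t'],float),K,np.array(im['D'],float))[0][:,0]
E
python3 - <<'E'
from h import *
for n in ['scene','side','wrist']:
    im=grab(n,n+'0.png');print(n,im['fx'],-np.array(im['R']).T@np.array(im['t']),np.array(im['R'])[2])
print(manip.get_state())
E
```

```text
scene 603.7183471100282 [ 1.11894152 -0.14220996  0.8263505 ] [-0.60150663  0.13091145 -0.78806851]
side 468.5274468081779 [ 0.18843093 -0.5085404   0.60324023] [ 0.47354497  0.60019928 -0.6446053 ]
wrist 424.07042724349856 [0.57524634 0.07106456 0.37336664] [-0.00181797 -0.28213793 -0.95937213]
{'clock': 0.15, 'qpos': array([-1.20990110e-01,  2.76449671e-01,  1.50578571e+00,  3.09521084e-05,
        1.36063406e+00, -1.20994973e-01]), 'qd': array([-0.00108707, -0.00186087, -0.00389875,  0.0004821 ,  0.00190735,
        0.00061643]), 'effort': array([ 9.65923646e-04, -4.17143512e+01, -2.46032345e+01, -1.26433165e-04,
        7.58384820e-03, -3.43765259e-05]), 'position': array([5.74681026e-01, 4.96766780e-05, 2.47660977e-01]), 'ee_rot': array([-5.11927498e-04,  7.07107207e-01,  7.07106067e-01, -3.81713324e-04]), 'contact_force': array([ 0.15094446, -0.29345966,  0.85639355]), 'moment': array([ 0.00918755,  0.01222717, -0.00840812]), 'gripper_force': 0.0, 'width': 0.08551838426499597}
```

View pics/scene0.png

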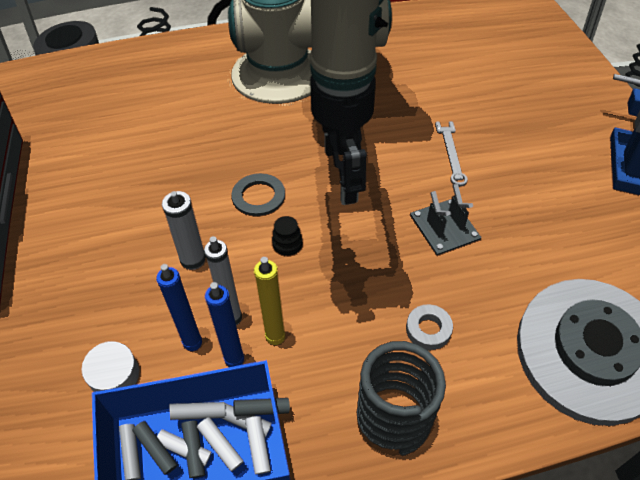

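View pics/side0.png

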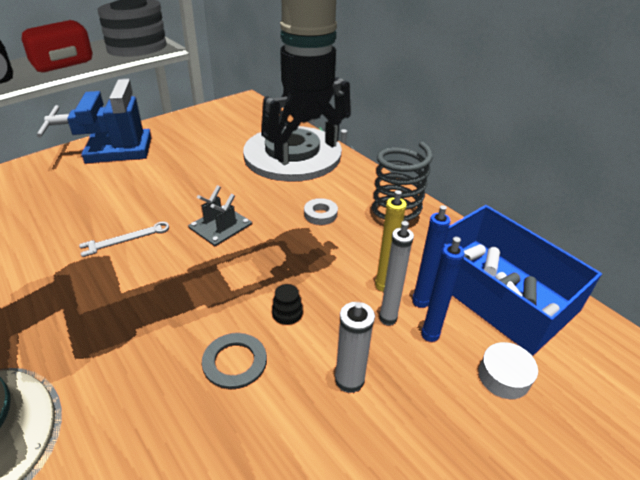

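The scene view shows five standing tubes, with tops at (178,200) thick grey, (216,245) slim grey, (169,272) and (217,292) blue, and (266,267) yellow. The cradle is at (447,228). In the side view the thick grey top is at (356,315), the slim grey top at (402,237) and the cradle at (219,222). The thick grey tube with a stud fits damper_mid because it is wider and shorter. The slim grey one is the damper to leave standing. I'll confirm this in one enlarged crop.

```bash
python3 - <<'E'
from h import *
a=cv2.imread('pics/scene0.png');b=cv2.imread('pics/side0.png')
f=lambda i,x,y:cv2.resize(i[y:y+100,x:x+133],(400,300),interpolation=cv2.INTER_CUBIC)
cv2.imwrite('pics/c1.png',np.vstack([np.hstack([f(a,140,180),f(a,390,160)]),np.hstack([f(b,300,295),f(b,155,165)])]))
E
```

```text
(no output)
```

View pics/c1.png

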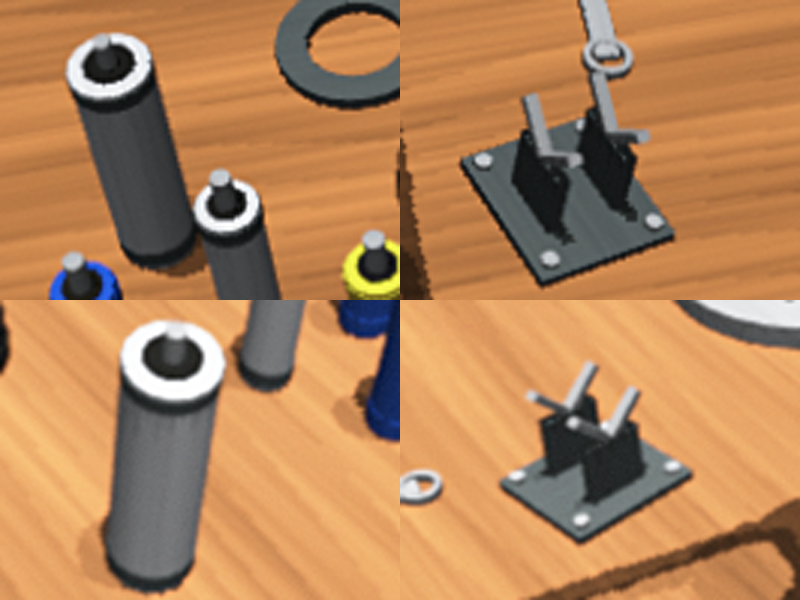

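The crop confirms it. The thick grey tube has its top ring at scene (176.6,202.3) and side (357.2,315.3), next to the slim grey one at scene (215.8,248.7). The cradle's bolts and V tips are clearly visible in both views.

```bash
python3 - <<'E'
from h import *
np.set_printoptions(precision=4,suppress=True)
a=manip.get_image('scene');b=manip.get_image('side')
s=400/133
A=lambda x,y,ox,oy:(ox+x/s-.33,oy+y/3-.33)
P=lambda n,im,u,z:print(n,onz(im,*u,z))
ta=A(110,67,140,180);tb=A(172,61,300,295)
P('thick',a,ta,.15);P('thick',b,tb,.15);print(tri([ray(a,*ta),ray(b,*tb)]))
P('slim',a,A(228,206,140,180),.185);P('slim',b,(402,237),.185)
for c in [(83,160),(150,259),(254,221),(180,126)]:P('boltA',a,A(*c,390,160),.01)
for c in [(117,176),(182,219),(272,166)]:P('boltB',b,A(*c,155,165),.01)
for c in [(130,97),(176,160),(200,72),(245,136)]:P('tipA',a,A(*c,390,160),.079)
for c in [(130,97),(190,65),(173,122),(235,92)]:P('tipB',b,A(*c,155,165),.079)
E
```

```text
thick [ 0.4828 -0.2322  0.15  ]
thick [ 0.4782 -0.2335  0.15  ]
[ 0.48   -0.2323  0.1473]
slim [ 0.6119 -0.1809  0.185 ]
slim [ 0.6034 -0.1852  0.185 ]
boltA [0.4749 0.1686 0.01  ]
boltA [0.5542 0.1829 0.01  ]
boltA [0.5415 0.2519 0.01  ]
boltA [0.4621 0.2349 0.01  ]
boltB [0.4634 0.2399 0.01  ]
boltB [0.4769 0.1717 0.01  ]
boltB [0.5547 0.1855 0.01  ]
tipA [0.4909 0.1829 0.079 ]
tipA [0.5406 0.1922 0.079 ]
tipA [0.4813 0.2287 0.079 ]
tipA [0.5326 0.2361 0.079 ]
tipB [0.4764 0.2244 0.079 ]
tipB [0.5263 0.2343 0.079 ]
tipB [0.4856 0.1824 0.079 ]
tipB [0.5344 0.188  0.079 ]
```

Checks against the sizes given:
- **Damper:** its axis is at (0.480,-0.2325) and its top is at z = 0.147, against an expected 0.150.
- **Cradle:** the centre is at (0.508,0.210) with a yaw of about 10.3°. The bolts form an 80 x 70 mm rectangle, consistent with the 100 x 90 mm plate.

Plan:
1. Tilt the tool 60° so it points toward +y, and grip the tube 50 mm above its middle.
2. Rotate it -90° about the radial axis, so the tube lies along the cradle with the fingers outside the saddles.

First move: above and behind the damper.

Call:
move_arm:
  steps: [0.0167,0,0,-0.01,-0.033,0.01,1,0.0333,0,0,-0.02,-0.066,0.02,1,0.05,0,0,-0.03,-0.1,0.03,1,0.0667,0,0,-0.04,-0.14,0.04,1,0.0833,0,0,-0.05,-0.18,0.052,1,0.1,0,0,-0.06,-0.22,0.052,1,0.1167,0,0,-0.07,-0.26,0.052,1,0.1333,0,0,-0.08,-0.3,0.052,1,0.15,0,0,-0.09,-0.33,0.052,1,0.1667,0,0,-0.095,-0.34,0.052,1]
  squeeze: 100

```text
clock: 1.25
position: [0.479, -0.3439, 0.299]
ee_rot: [-0.354, 0.613, 0.611, 0.355]
contact_force: [1.3, -0.1, -0.6]
width: 0.0853
gripper_force: 0.0
```

```bash
python3 - <<'E'
from h import *
np.set_printoptions(precision=3,suppress=True)
s=manip.get_state();print(s)
E
```

```text
{'clock': 1.25, 'qpos': array([-1.02 ,  0.692,  1.096,  0.616,  2.23 , -0.862]), 'qd': array([-0.22 ,  0.481, -0.178,  0.555,  0.701,  0.047]), 'effort': array([ -0.949, -62.812, -20.558,   1.839,   3.166,  -0.1  ]), 'position': array([ 0.479, -0.344,  0.299]), 'ee_rot': array([-0.354,  0.613,  0.611,  0.355]), 'contact_force': array([ 1.279, -0.125, -0.563]), 'moment': array([-0.4  ,  0.041, -0.005]), 'gripper_force': 0.0, 'width': 0.08532738481285071}
```

Call:
move_arm:
  steps: [0,0,0,0,0,-0.02,1,0,0,0,0,0,-0.04,1,0,0,0,0,0.005,-0.06,1,0,0,0,0,0.01,-0.08,1,0,0,0,0,0.015,-0.1,1,0,0,0,0,0.02,-0.115,1,0,0,0,0,0.022,-0.126,1,0,0,0,0,0.022,-0.126,1,0,0,0,0,0.022,-0.126,1,0,0,0,0,0.022,-0.126,1]

```text
clock: 2.25
position: [0.4803, -0.3185, 0.1751]
ee_rot: [-0.353, 0.612, 0.613, 0.354]
contact_force: [0.5, 0.1, 0.5]
width: 0.0854
gripper_force: 0.0
```

```bash
python3 - <<'E'
from h import *
np.set_printoptions(precision=3,suppress=True)
im=grab('wrist','w1.png');print(proj(im,[[.48,-.2325,.15],[.48,-.2325,0],[.48,-.2325,.125],[.608,-.183,.185]]));print(manip.get_state()['qpos'])
E
```

```text
[[317.055 220.588]
 [317.367 361.089]
 [317.125 253.169]
 [545.532 115.544]]
[-1.     0.757  1.285  0.542  2.005 -1.012]
```

View pics/w1.png

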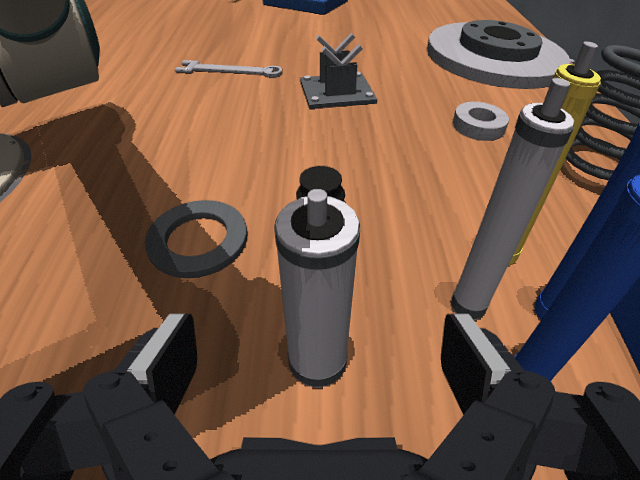

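The wrist view shows the thick damper centred between the open jaws. Its ring is at (317,228), against a predicted (317,221), and the slim damper stands well clear at (545,118). Next I advance along the tool axis and close.

Call:
move_arm:
  steps: [0,0,0,0,0.013,-0.0075,1,0,0,0,0,0.026,-0.015,1,0,0,0,0,0.039,-0.0225,1,0,0,0,0,0.052,-0.03,1,0,0,0,0,0.065,-0.0375,1,0,0,0,0,0.076,-0.044,1,0,0,0,0,0.084,-0.0485,1,0,0,0,0,0.088,-0.05,1,0,0,0,0,0.088,-0.05,1,0,0,0,0,0.088,-0.05,1]

```text
clock: 3.3
position: [0.4802, -0.2305, 0.1245]
ee_rot: [-0.353, 0.612, 0.612, 0.354]
contact_force: [0.2, -0.1, 0.7]
width: 0.0855
gripper_force: 0.0
```

Call:
move_arm:
  steps: [0,0,0,0,0,0,0.5,0,0,0,0,0,0,0.3,0,0,0,0,0,0,0.1,0,0,0,0,0,0,-0.1,0,0,0,0,0,0,-0.5,0,0,0,0,0,0,-1,0,0,0,0,0,0,-1,0,0,0,0,0,0,-1,0,0,0,0,0,0,-1,0,0,0,0,0,0,-1]
  squeeze: 100

```text
clock: 4.3
position: [0.4799, -0.23, 0.1247]
ee_rot: [-0.354, 0.612, 0.612, 0.354]
contact_force: [-0.3, -2.2, 4.7]
width: 0.0419
gripper_force: 100.6
```

```bash
python3 - <<'E'
from h import *
a=grab('wrist');b=grab('side')
cv2.imwrite('pics/g1.png',np.hstack([cv2.resize(a['pixels'],(400,300)),cv2.resize(b['pixels'][200:420,250:543],(400,300))]))
print(manip.get_state())
E
```

```text
{'clock': 4.4, 'qpos': array([-0.93299115,  0.72876104,  1.51035617,  0.55967531,  1.80989071,
       -1.06911261]), 'qd': array([-0.00045871, -0.00113198, -0.00112757,  0.00210314,  0.00168669,
       -0.00205207]), 'effort': array([  1.48106027, -53.35290313, -13.32879156,   2.27830499,
         3.09981734,  -0.09110664]), 'position': array([ 0.47993843, -0.22998601,  0.12465167]), 'ee_rot': array([-0.35374674,  0.6122134 ,  0.61230378,  0.35375426]), 'contact_force': array([-1.21557911, -2.66833927,  4.83608698]), 'moment': array([-0.06978299,  0.21981609,  0.16956774]), 'gripper_force': 100.60747146606445, 'width': 0.0419750203490712}
```

View pics/g1.png

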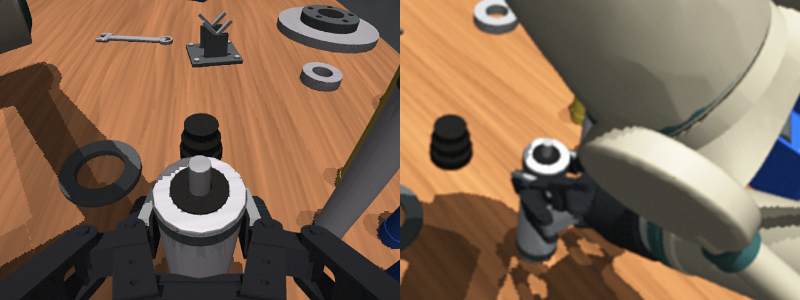

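The jaws hold the damper (opening 42 mm, 100 N), with the ring seen between the pads. Next I lift straight up.

Call:
move_arm:
  steps: [0,0,0,0,0,0.005,-1,0,0,0,0,0,0.015,-1,0,0,0,0,0,0.035,-1,0,0,0,0,0,0.06,-1,0,0,0,0,0,0.085,-1,0,0,0,0,0,0.11,-1,0,0,0,0,0,0.135,-1,0,0,0,0,0,0.155,-1,0,0,0,0,0,0.165,-1,0,0,0,0,0,0.17,-1]
  squeeze: 120

```text
clock: 5.4
position: [0.4801, -0.23, 0.2948]
ee_rot: [-0.353, 0.613, 0.613, 0.353]
contact_force: [-0.4, -0.2, -4.0]
width: 0.041
gripper_force: 121.3
```

Call:
move_arm:
  steps: [-0.008,-0.0007,0.0007,0.001,0.01,0,-1,-0.02,-0.0018,0.0018,0.002,0.03,0,-1,-0.035,-0.0032,0.0032,0.003,0.055,0,-1,-0.05,-0.0045,0.0045,0.004,0.085,0,-1,-0.065,-0.0059,0.0059,0.005,0.115,0,-1,-0.08,-0.0072,0.0072,0.006,0.145,0,-1,-0.095,-0.0086,0.0086,0.007,0.175,0,-1,-0.11,-0.0099,0.0099,0.008,0.205,0,-1,-0.12,-0.0108,0.0108,0.009,0.225,0,-1,-0.1247,-0.01125,0.01125,0.0095,0.24,0,-1]

```text
clock: 6.4
position: [0.4877, 0.0131, 0.294]
ee_rot: [-0.085, 0.666, 0.734, 0.101]
contact_force: [0.6, -0.7, -2.9]
width: 0.0413
gripper_force: 121.7
```

```bash
python3 - <<'E'
from h import *
from scipy.spatial.transform import Rotation as R
np.set_printoptions(precision=4,suppress=True)
s=manip.get_state();print(s['qpos'],s['position'],s['contact_force'],s['width'])
q=s['ee_rot'];Rc=R.from_quat(np.r_[q[1:],q[0]]);Rd=R.from_quat([.70711,.70711,0,0])
T=R.from_euler('z',10.3,degrees=True)*R.from_euler('x',-30,degrees=True)*Rd
print((T*Rc.inv()).as_rotvec()/2/np.pi, np.array([.499,.259,.30])-s['position'])
E
```

```text
[-0.301   0.1291  1.6143  0.2564  1.4719 -0.4338] [0.4877 0.0131 0.294 ] [ 0.6098 -0.6844 -2.8686] 0.041260749440852396
[-0.1246 -0.0117  0.0109] [0.0113 0.2459 0.006 ]
```

Call:
move_arm:
  steps: [-0.014,-0.0013,0.0013,0.001,0.03,0.001,-1,-0.029,-0.0026,0.0026,0.002,0.06,0.002,-1,-0.044,-0.004,0.004,0.003,0.09,0.003,-1,-0.059,-0.0053,0.0053,0.004,0.12,0.004,-1,-0.074,-0.0067,0.0067,0.005,0.15,0.005,-1,-0.089,-0.0081,0.0081,0.006,0.18,0.006,-1,-0.103,-0.0093,0.0093,0.007,0.21,0.006,-1,-0.115,-0.0104,0.0104,0.008,0.233,0.006,-1,-0.1225,-0.0111,0.0111,0.009,0.245,0.006,-1,-0.1247,-0.0113,0.0113,0.0095,0.249,0.006,-1]

```text
clock: 7.4
position: [0.4975, 0.2618, 0.2971]
ee_rot: [0.197, 0.617, 0.743, -0.168]
contact_force: [0.4, -0.3, -3.7]
width: 0.0412
gripper_force: 121.9
```

Call:
move_arm:
  steps: [0,0,0,0,0,-0.01,-1,0,0,0,0,0,-0.03,-1,0,0,0,0,0,-0.055,-1,0,0,0,0,0,-0.08,-1,0,0,0,0,0,-0.105,-1,0,0,0,0,0,-0.125,-1,0,0,0,0,0,-0.14,-1,0,0,0,0,0,-0.15,-1,0,0,0,0,0,-0.15,-1,0,0,0,0,0,-0.15,-1]

```text
clock: 8.4
position: [0.4995, 0.2588, 0.151]
ee_rot: [0.199, 0.619, 0.741, -0.166]
contact_force: [0.2, -0.6, -3.8]
width: 0.0416
gripper_force: 121.9
```

```bash
python3 - <<'E'
from h import *
np.set_printoptions(precision=4,suppress=True)
a=grab('scene');b=grab('side')
f=lambda i,x,y:cv2.resize(i['pixels'][y:y+300,x:x+200],(400,600),interpolation=cv2.INTER_CUBIC)
cv2.imwrite('pics/p1.png',np.hstack([f(a,360,60),f(b,130,60)]))
c=np.array([.508,.210,.1525]);y=np.array([-.1788,.9839,0])
for im in(a,b):print(proj(im,[c-y*.075,c,c+y*.075,c+y*.093]))
s=manip.get_state();print(s['position'],s['qpos'],s['ee_rot'])
E
```

```text
[[417.2725 178.9664]
 [458.6136 165.7241]
 [497.6548 153.277 ]
 [506.6772 150.4091]]
[[237.2001 176.9672]
 [211.0615 162.457 ]
 [187.3319 149.301 ]
 [181.9643 146.3275]]
[0.4996 0.2592 0.1514] [ 0.6339  0.4691  1.5762 -0.4778  1.367   0.6173] [ 0.1994  0.6189  0.7416 -0.165 ]
```

View pics/p1.png

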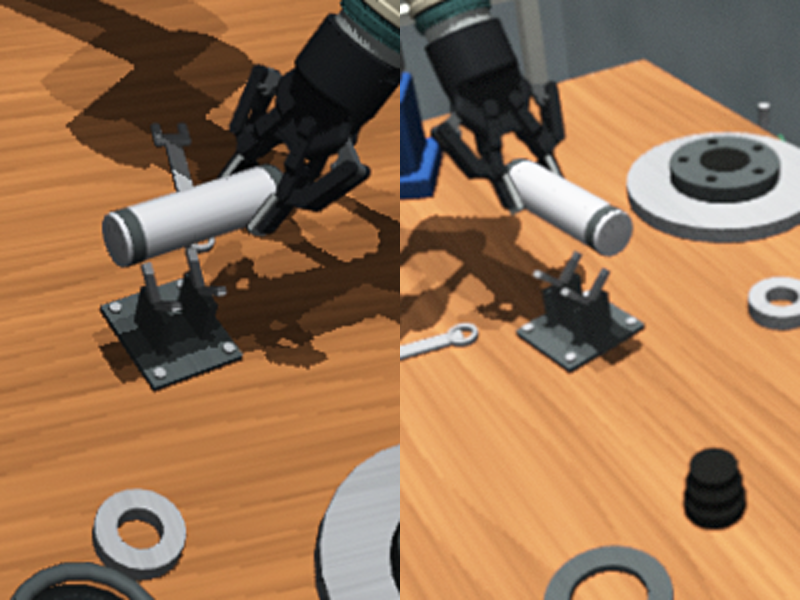

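The tube hovers level above the cradle. Its foot centre is at scene (418.5,178.5), against a predicted (417.3,179), and at side (236.5,176), against a predicted (237.2,177). It is aligned within about 2 mm, so I lower it.

Call:
move_arm:
  steps: [0,0,0,0,0,-0.005,-1,0,0,0,0,0,-0.013,-1,0,0,0,0,0,-0.022,-1,0,0,0,0,0,-0.031,-1,0,0,0,0,0,-0.039,-1,0,0,0,0,0,-0.046,-1,0,0,0,0,0,-0.052,-1,0,0,0,0,0,-0.056,-1,0,0,0,0,0,-0.058,-1,0,0,0,0,0,-0.058,-1]

```text
clock: 9.5
position: [0.499, 0.259, 0.0922]
ee_rot: [0.199, 0.619, 0.742, -0.166]
contact_force: [0.6, 0.6, -3.5]
width: 0.0416
gripper_force: 121.9
```

Call:
move_arm:
  steps: [0,0,0,0,0,-0.001,-1,0,0,0,0,0,-0.002,-1,0,0,0,0,0,-0.003,-1,0,0,0,0,0,-0.004,-1,0,0,0,0,0,-0.005,-1,0,0,0,0,0,-0.006,-1,0,0,0,0,0,-0.007,-1,0,0,0,0,0,-0.0075,-1,0,0,0,0,0,-0.0075,-1,0,0,0,0,0,-0.0075,-1]

```text
clock: 10.5
position: [0.4993, 0.259, 0.085]
ee_rot: [0.199, 0.619, 0.742, -0.166]
contact_force: [1.1, 0.5, -2.2]
width: 0.0416
gripper_force: 121.6
```

Call:
move_arm:
  steps: [0,0,0,0,0,-0.0002,-1,0,0,0,0,0,-0.0004,-1,0,0,0,0,0,-0.0006,-1,0,0,0,0,0,-0.0008,-1,0,0,0,0,0,-0.001,-1,0,0,0,0,0,-0.0012,-1,0,0,0,0,0,-0.0014,-1,0,0,0,0,0,-0.0015,-1,0,0,0,0,0,-0.0015,-1,0,0,0,0,0,-0.0015,-1]

```text
clock: 11.5
position: [0.4994, 0.259, 0.0845]
ee_rot: [0.2, 0.619, 0.742, -0.166]
contact_force: [0.0, 2.5, 6.9]
width: 0.0415
gripper_force: 121.9
```

```bash
python3 - <<'E'
from h import *
np.set_printoptions(precision=4,suppress=True)
a=grab('scene');b=grab('side')
f=lambda i,x,y:cv2.resize(i['pixels'][y:y+150,x:x+100],(400,600),interpolation=cv2.INTER_CUBIC)
cv2.imwrite('pics/p2.png',np.hstack([f(a,400,130),f(b,160,120)]))
s=manip.get_state();print(s['position'],s['contact_force'],s['moment'])
E
```

```text
[0.4994 0.2591 0.0845] [-0.3653  1.486   6.2448] [-0.1665  0.0212 -0.01  ]
```

View pics/p2.png

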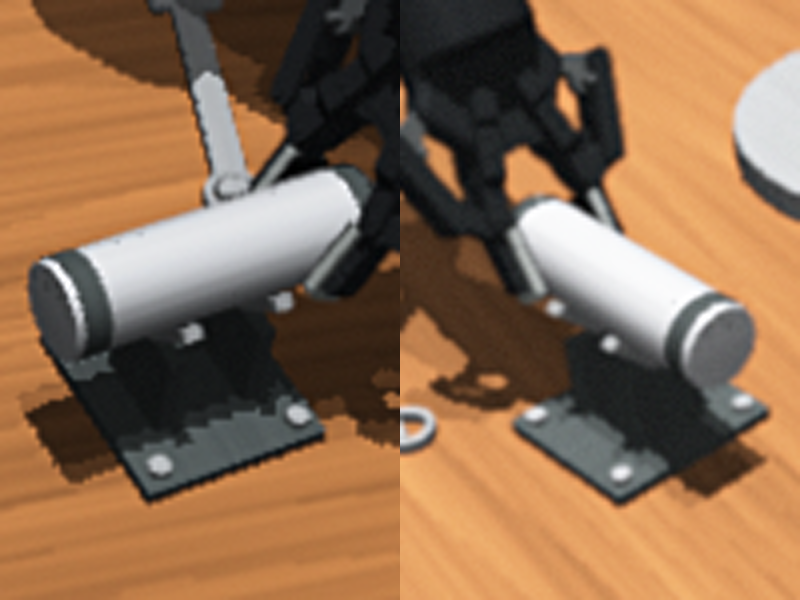

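The tube lies in both saddles, with both V tips visible beneath it at scene crop (190,333) and (282,300). The support force is about 10 N at the expected height. Next I release it gently.

Call:
move_arm:
  steps: [0,0,0,0,0,0,-0.05,0,0,0,0,0,0,0.0,0,0,0,0,0,0,0.05,0,0,0,0,0,0,0.1,0,0,0,0,0,0,0.2,0,0,0,0,0,0,0.35,0,0,0,0,0,0,0.55,0,0,0,0,0,0,0.8,0,0,0,0,0,0,0.9,0,0,0,0,0,0,0.9]
  squeeze: 20

```text
clock: 12.6
position: [0.4991, 0.259, 0.0833]
ee_rot: [0.199, 0.619, 0.742, -0.166]
contact_force: [-0.1, -0.4, 0.0]
width: 0.0813
gripper_force: 0.0
```

Call:
move_arm:
  steps: [0,0,0,-0.0005,0.0025,0.0045,0.9,0,0,0,-0.0015,0.0085,0.015,0.9,0,0,0,-0.003,0.017,0.03,0.9,0,0,0,-0.005,0.028,0.05,0.9,0,0,0,-0.007,0.04,0.07,0.9,0,0,0,-0.009,0.051,0.09,0.9,0,0,0,-0.011,0.0625,0.11,0.9,0,0,0,-0.0125,0.071,0.125,0.9,0,0,0,-0.013,0.074,0.13,0.9,0,0,0,-0.013,0.074,0.13,0.9]

```text
clock: 13.6
position: [0.4861, 0.3338, 0.2144]
ee_rot: [0.199, 0.619, 0.742, -0.165]
contact_force: [0.4, 0.6, 0.0]
width: 0.0807
gripper_force: 0.0
```

```bash
python3 - <<'E'
from h import *
np.set_printoptions(precision=4,suppress=True)
a=grab('scene');b=grab('side')
cv2.imwrite('pics/p3.png',np.vstack([cv2.resize(a['pixels'][100:400],(600,281)),cv2.resize(b['pixels'][100:400],(600,281))]))
c=np.array([.508,.210,.086]);y=np.array([-.1788,.9839,0])
for im in(a,b):print(proj(im,[c-y*.075,c+y*.075]))
s=manip.get_state();print(s['clock'],s['position'],s['contact_force'])
E
```

```text
[[412.6487 207.2221]
 [489.4901 181.4011]]
[[240.3411 207.1043]
 [192.2532 178.0028]]
13.7 [0.4857 0.3327 0.2129] [ 0.1048  0.2988 -0.4051]
```

View pics/p3.png

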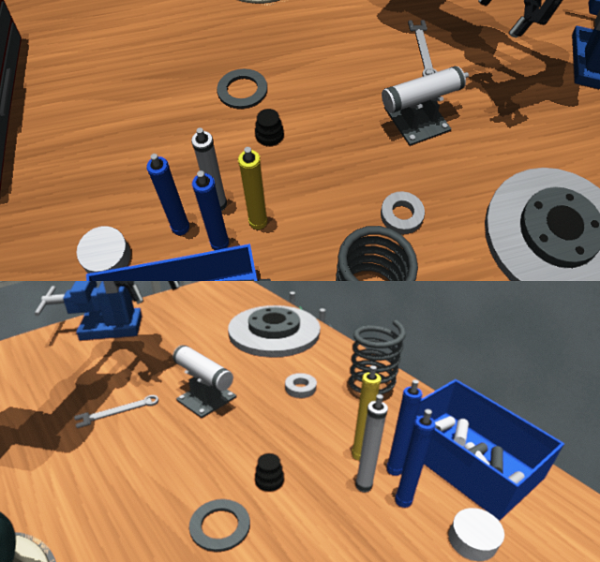

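The damper rests level in both saddles, centred within about 3 mm: its foot face is near scene (415,206), against a predicted (412.6,207). The slim damper still stands, and the arm is clear of everything.

```bash
python3 -c "
from rig import manip
print(manip.sign_off())"
```

```text
the job is handed in; nothing more can be done
None
```

The short thick damper lies on its side in both saddles of the cradle, centred to within about 3 mm, with the slim damper still standing and the arm clear; I handed the job in at about 13.7 s, and the sign-off gave no verdict.

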